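# Open the guard hood of a valve test set

### The arm

A 7-joint arm with a two-finger parallel gripper is mounted at the origin on the work surface. World frame = base frame: x ahead of the robot, y to its left, z up, the work surface at z = 0. Lengths are in mm, angles in degrees, forces in N, time in s.
With the tool pointing down it reaches from about 400 to 875 mm from the base axis. Payload 4.4 kg.
Tool frame: the origin (TCP) lies between the finger pads; the fingertips stand 25 mm ahead of it and the grasp point (between the pads) lies 6 mm ahead of it; z points along the fingers, y is the line along which they close (so a half turn about z gives the same grasp; the last joint's range is limited). The gripper opens to 85 mm and grips with 20 to 120 N. Pads are 22 mm wide; open, the fingers measure 114 mm over their backs; the gripper's body (76 mm by 85 mm) begins 54 mm behind the grasp point. The pads swing forward as they close: fully open they stand 13 mm farther back than shut.
Start: joints at [66.646, 36.005, 2.206, 86.941, -1.547, 57.084, -1.146], TCP at [217.896, -612.404, 256.313] pointing down, gripper open.
Joint ranges: [-175.42, 175.42], [-21.48, 121.26], [-71.46, 75.88], [10.55, 141.38], [-63.04, 243.04], [13.31, 113.54], [-168.57, 168.57]. Speed limits (degrees/s): [147.25, 147.25, 180, 180, 180, 180, 180].

### API

Orientations are given as [roll, pitch, yaw] about the fixed x, y, z axes, in that order (R = Rz(yaw) Ry(pitch) Rx(roll)).
In Python, from plant import * gives the robot as it stands.
- The arm moves only by the tool carry_out, never from a script. Its argument "targets" is a list of rows, each an object with "dp": the shift along the tool's x, y, z in mm, a list of three; "twist": the turn, a rotation vector about the tool's x, y, z in degrees, a list of three. In form: [{"dp": [dx, dy, dz], "twist": [wx, wy, wz]}, ...]. A call has 1 to 8 rows; each row shifts and turns the commanded pose from where the row before left it, along the tool's axes as they then stand; what a row does not reach is not made up. A row lasts 1/8 s, in which the tool goes at most 62.5 mm and 10.7 degrees, less where a joint would pass 70% of its speed; a pose out of reach is approached as far as the arm can. A call is refused whole if a number of a shift passes 62.5 or a number of a turn 10.7, either way. A call with a gripper value outside its range is refused whole. "fingers" is the opening, from 0 (shut) to 1 (fully open), set as the call begins (left out, the last holds). The fingers move at their own pace and stop on an object; "newtons" is the grip in N (left out, the last holds). Time passes only in rows, so rows that do not move let the fingers close. It gives the time, the measured TCP pose, the force, the opening and the grip force at its end, in the units of the state.
- get_state(): the state, without advancing time (a new reading comes with each control period).
- snapshot(name): name is "scene" or "top" or "wrist"; returns a dict with "img" (420x560x3 uint8, red, green, blue), "depth" (420x560 float32, mm along the optical axis (not along the pixel's ray), 0 where there is no reading), "fx", "fy", "cx", "cy" (pixels), "extrinsics" (4x4, takes a point from camera to world coordinates). Camera axes: x right, y down, z forward; pixel columns grow to the right and rows downward; lengths in mm; the calibration is good to about 2 mm. A picture is of the moment at which its call begins.
- finish_job(): hands the job in; it is judged then, once.
The state is a dict: "clock": time; "joints": joint angles; "joint_velocities": joint speeds; "joint_torque": joint torques, N m; "eef_pos": TCP position; "eef_rot": TCP orientation; "wrist_force": force on the tool from outside, world axes, zero at the start; "torque": the same for the moment, N m; "gripper_width": finger opening in mm; "grasp_force": force on a finger pad.
Only numpy, scipy, OpenCV 4.12 (cv2) and the standard library are available. Lean on these libraries where they do the work, as an engineer would, in place of code of your own. Each camera call takes 0.05 s, during which the arm holds its last target. There are 200 camera calls.

### The job

The valve test is over: make the test set safe and open its guard hood, using fingertips only. First push the red mushroom HT-off button on the yellow station fully in, so that it stays down. Then press the hood's two blue latch buttons down together, one fingertip on each, and keep both held down until the hood has risen by itself at least 5 cm at its front edge; then let both go and leave the hood to swing fully open without touching it, the green button unpressed and the other things on the bench where they are.

Things in the scene. Friction and masses are not known exactly. Their poses are not given: they have to be found in the camera images.
- tester: valve (tube) test set, fixed: grey case 300 mm deep (x) by 293 wide (y) by 75 high, cream deck, clear guard hood over three valves at the rear. Origin under its centre, z up; -x is the front with the controls, roughly facing the robot. On the front deck: latch housings (up to 13.5 mm high); at the +y end a flat display and a loose carton; at the -y end two knobs 16 mm high and the green button
- latch_left_top (a point): centre of the top of the blue latch button on the tester's +y side, at tester (-115, +30) mm, 97 mm above the bench when up. Button 24 mm (x) by 22 mm (y), 60 mm centre to centre from its twin along the tester's y; its aluminium surround, 34 mm square, lies 14 mm below its top
- latch_right_top (a point): centre of the top face of the other blue latch button, on the tester's -y side, at tester (-115, -30) mm; same size and height
- latch_left (a joint): travel of the left latch button: 0 up, 0.008 m fully down; sprung, 1.2 N to start, 4 N fully down, returns by itself. It draws a brass bolt off the hood's front flange, off from about 5 mm of travel. Either bolt alone keeps the hood shut, so both must be down at the same time
- latch_right (a joint): travel of the right latch button, same values
- hood (a joint): opening of the clear hood: 0 shut, 1.2 rad fully open. Hinge along the tester's y, at tester x = 135 mm, 79 mm above the bench. Sprung and damped: with both bolts off it rises by itself at 0.1 to 0.2 rad/s: 1.5 to 3 s for 5 cm at the front edge (0.27 rad), 6 to 10 s to open fully. Shut: 240 mm wide, top 169 mm above the bench, front sloping back at 45 degrees from a lip 23 mm above the deck
- hood_edge (a point): middle of the front edge of the hood's steel flange, 189 mm from the hinge; shut, it is 79 mm above the bench, 61 mm behind the line of the latch buttons
- ht_off_top (a point): centre of the top of the red mushroom button (head 40 mm across) on the yellow HT-off station, a fixed box 76 x 76 x 52 mm that stands to the left or to the right of the tester; 90 mm above the bench when out
- ht_off (a joint): travel of the red mushroom: 0 out (HT on), 0.008 m fully in (HT off); takes about 5 N, has no spring and stays where it is pushed
- ht_on_top (a point): centre of the top of the small green HT-on button (20 mm across) on the tester's deck at tester (-120, -100) mm, 92 mm above the bench; not to be pressed
- ht_on (a joint): travel of the green button: 0 up, 0.005 m down, sprung
- carton: loose valve carton lying on the left part of the tester's deck, 26 x 62 x 26 mm, long side along its y, 30 g; origin under its centre
- tray: loose blue parts tray with four pockets, 85 x 85 x 30 mm, on the bench on the other side of the tester from the yellow station; origin under its centre
- spare_valve: loose spare valve standing on its black base on the bench in front of the tester's left part, 40 mm in diameter, 97 mm high; origin under its centre
- screwdriver: loose screwdriver with an orange handle, 170 mm long, lying on the bench in front of the tester's right part; its x axis runs along it
- spray_can: loose spray can, blue with a red cap, 52 mm in diameter, 150 mm high, at the left of the bench
- mug: loose white mug, 80 mm in diameter, 95 mm high, at the left of the bench
- multimeter: loose yellow hand multimeter lying at the right of the bench, 185 x 88 x 40 mm
Not all that is in view belongs to the job. What is meant by the part that bears ht_off_top is not pink or purple, and is the larger of those in its own colour.

How it is judged:
By the outcome, as a careful person would: the job done as asked, in the order asked, and still so for the second after the job is handed in, with the robot touching nothing.
It also fails if it takes over 51 s, if anything falls off the work surface, if the arm or the gripper's body presses on something with over 40 N, if the wrist force passes 120 N, or if a joint passes its speed limit or range.

## Working session

There is one attempt and no reset: what is moved stays moved. The work goes in short steps, Python scripts to look and compute and a tool call to move; the robot and the scene stay as the last step left them, time stands still between calls to the robot, and variables do not carry over. Pictures are saved under pics/ and viewed, at most 10 in all, crops included, and the job is handed in when it is done.

Besides the shell and the picture viewer there is one more tool, called as name([rows], argument=value, ...), one row to a line, values as JSON. carry_out: Moves the arm, as the interface text tells. Its arguments: {"type":"object","properties":{"targets":{"type":"array","items":{"type":"object","properties":{"dp":{"type":"array","items":{"type":"number"}},"twist":{"type":"array","items":{"type":"number"}}}}},"fingers":{"type":"number"},"newtons":{"type":"number"}},"required":["targets"]}

```bash
mkdir -p pics; cat > h.py <<'E'
from plant import *
import numpy as np, cv2
from scipy.spatial.transform import Rotation as R
def save(s,n,crop=None,k=1):
    im=s["img"][:,:,::-1]
    if crop: a,b,c,d=crop; im=im[b:d,a:c]
    cv2.imwrite("pics/"+n+".png",cv2.resize(im,None,fx=k,fy=k,interpolation=cv2.INTER_CUBIC))
def pt(s,u,v,d=None):
    if d is None:
        w=s["depth"][int(v)-1:int(v)+2,int(u)-1:int(u)+2]; d=np.median(w[w>0])
    T=np.array(s["extrinsics"]); return (T@[(u-s["cx"])/s["fx"]*d,(v-s["cy"])/s["fy"]*d,d,1])[:3]
E
python3 - <<'E'
from h import *
import pickle
for n in("top","scene"):
    s=snapshot(n); save(s,n,k=1.4); pickle.dump(s,open(n+".pkl","wb"))
print(get_state())
E
```

```text
{'clock': 0.1, 'joints': array([66.64628835, 36.05351345,  2.20054077, 86.98916747, -1.54728988,
       57.08380129, -1.14567066]), 'joint_velocities': array([-0.04644133, -0.06337205, -0.09748377, -0.14267706, -0.08952612,
       -0.02739401, -0.02755997]), 'joint_torque': array([ 2.68552314e-03, -5.64538872e+01,  1.23069875e+00, -1.93974906e+01,
        1.13862759e-02,  5.43532587e-03,  3.21401649e-05]), 'eef_pos': array([ 217.75035662, -611.90336543,  255.48762575]), 'eef_rot': array([-1.79903106e+02, -5.91113838e-04,  1.95855200e+01]), 'wrist_force': array([ 0.3535273 , -0.17117656, -0.23614732]), 'torque': array([-0.00041504, -0.05610113,  0.03187022]), 'grasp_force': 0.0, 'gripper_width': 85.2296915147832}
```

View pics/top.png

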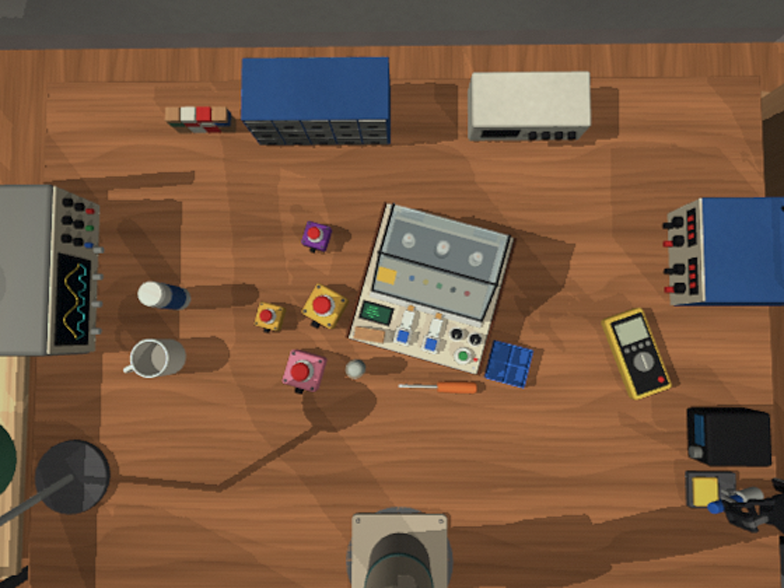

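View pics/scene.png

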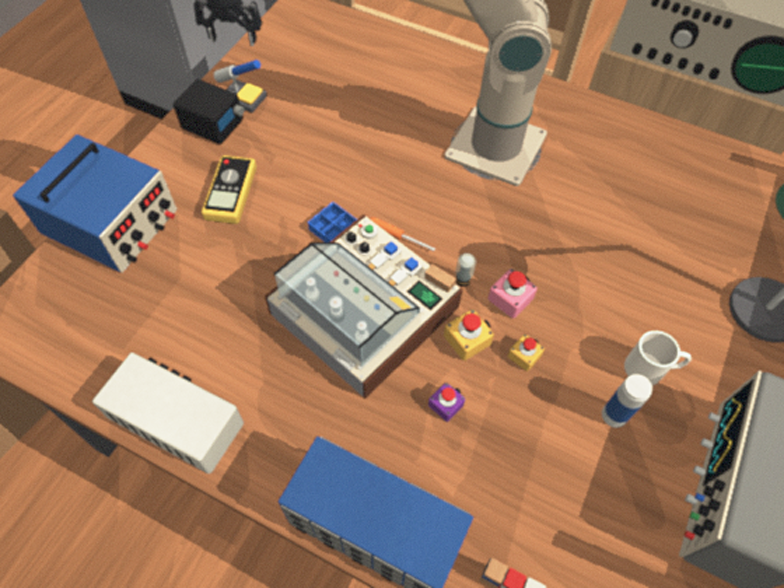

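Four stations appear in the top view: large yellow (322,306), small yellow (268,317), pink (302,371) and purple (315,236). The one that fits is the large yellow at (322,306), because it is neither pink nor purple and is the larger of the two yellows. The latches are near (403,336) and (431,344). I'll enlarge this area to confirm.

```bash
python3 - <<'E'
from h import *
import pickle
s=pickle.load(open("top.pkl","rb")); save(s,"crop",(175,140,375,290),4)
E
```

```text
(no output)
```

View pics/crop.png

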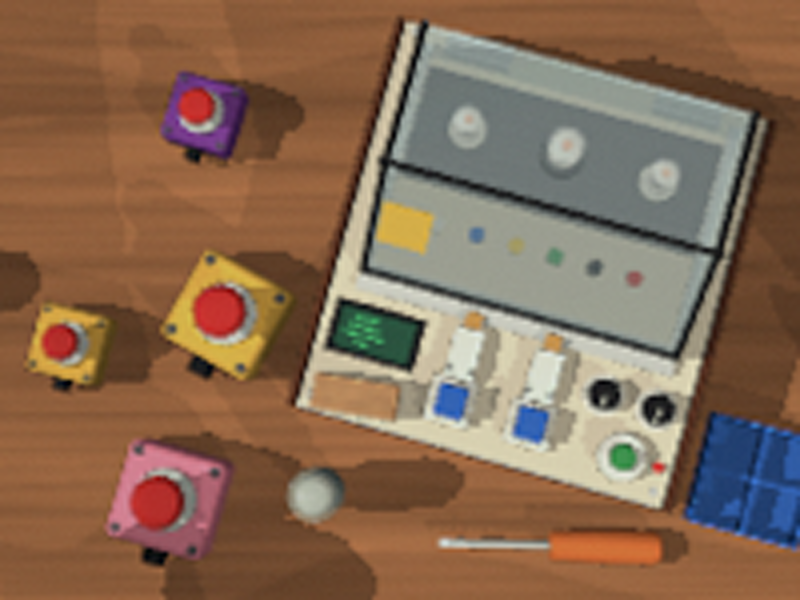

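The crop confirms it: the larger yellow station has its mushroom at crop (220,313). The blue latches are at (453,401) and (531,424), and green is at (623,457).

```bash
python3 - <<'E'
from h import *
import pickle
s=pickle.load(open("top.pkl","rb")); im=s["img"]
hsv=cv2.cvtColor(im,cv2.COLOR_RGB2HSV)
T=np.array(s["extrinsics"])
def onz(u,v,z):
    o=T[:3,3]; r=T[:3,:3]@[(u-s["cx"])/s["fx"],(v-s["cy"])/s["fy"],1]; return o+r*(z-o[2])/r[2]
def cent(x,y,r,lo,hi):
    m=cv2.inRange(hsv,lo,hi); k=np.zeros_like(m); k[y-r:y+r+1,x-r:x+r+1]=1
    v,u=np.nonzero(m*k); return u.mean(),v.mean(),len(u)
P={}
for n,x,y,r,lo,hi,z in [("L",288,240,7,(105,130,60),(125,255,255),97),("Rr",308,246,7,(105,130,60),(125,255,255),97),("red",230,218,9,(0,190,100),(6,255,255),90),("green",331,254,6,(45,80,40),(85,255,255),92)]:
    u,v,c=cent(x,y,r,lo,hi); P[n]=onz(u,v,z); print(n,round(u,1),round(v,1),c,P[n].round(1),pt(s,u,v).round(1))
d=P["L"]-P["Rr"]; print(np.linalg.norm(d), np.degrees(np.arctan2(d[1],d[0]))-90)
for n,u,v in [("carton L",175+315/4,140+390/4),("spare",175+316/4,140+490/4),("pink",215,265),("knob",326,238)]: print(n,pt(s,u,v).round(1))
E
```

```text
L 287.5 239.7 49 [489.1  -8.4  97. ] [489.1  -8.4  98.1]
Rr 307.4 245.4 48 [472.7 -65.6  97. ] [472.7 -65.6  96.9]
red 229.4 217.2 112 [554.6 160.9  90. ] [554.6 160.9  90.2]
green 330.4 253.6 30 [ 449.1 -131.8   92. ] [ 449.3 -131.4   96.2]
59.41405802668784 -15.992784601865225
carton L [495.5  88.7  98.7]
spare [423.8  87.9  96.2]
pink [416.2 201.5  90.7]
knob [ 494.1 -119.7   90.9]
```

carry_out([
  {"dp": [0, 0, 0], "twist": [0, 0, 8.9]},
  {"dp": [0, 0, 0], "twist": [0, 0, 8.9]},
  {"dp": [0, 0, 0], "twist": [0, 0, 8.9]},
  {"dp": [0, 0, 0], "twist": [0, 0, 8.9]},
  {"dp": [7, -52, 0], "twist": [0, 0, 0]},
  {"dp": [7, -52, 0], "twist": [0, 0, 0]},
  {"dp": [7, -52, 0], "twist": [0, 0, 0]},
  {"dp": [7, -52, 0], "twist": [0, 0, 0]},
], fingers=0)

```text
clock: 1.1
eef_pos: [302.7, -418.4, 256.0]
eef_rot: [-180.0, 0.0, -16.0]
wrist_force: [0.3, 0.9, 0.2]
gripper_width: 0.1
grasp_force: 0.0
```

carry_out([
  {"dp": [7, -52, 0], "twist": [0, 0, 0]},
  {"dp": [7, -52, 0], "twist": [0, 0, 0]},
  {"dp": [7, -52, 0], "twist": [0, 0, 0]},
  {"dp": [7, -52, 0], "twist": [0, 0, 0]},
  {"dp": [7, -52, 0], "twist": [0, 0, 0]},
  {"dp": [7, -52, 0], "twist": [0, 0, 0]},
  {"dp": [7, -52, 0], "twist": [0, 0, 0]},
  {"dp": [7, -52, 0], "twist": [0, 0, 0]},
])

```text
clock: 2.1
eef_pos: [471.2, -34.2, 256.2]
eef_rot: [180.0, 0.0, -16.0]
wrist_force: [0.7, -0.7, 0.3]
gripper_width: -0.4
grasp_force: 0.0
```

carry_out([
  {"dp": [7, -52, 0], "twist": [0, 0, 0]},
  {"dp": [7, -52, 0], "twist": [0, 0, 0]},
  {"dp": [7, -52, 0], "twist": [0, 0, 0]},
  {"dp": [0, 0, 0], "twist": [0, 0, 0]},
  {"dp": [0, 0, 0], "twist": [0, 0, 0]},
])

```text
clock: 2.72
eef_pos: [533.5, 107.8, 255.8]
eef_rot: [179.9, 0.1, -16.0]
wrist_force: [0.5, -0.9, -0.4]
gripper_width: 0.3
grasp_force: 0.0
```

```bash
python3 - <<'E'
from h import *
import pickle
s=snapshot("wrist"); save(s,"w1",k=1.4); pickle.dump(s,open("w1.pkl","wb"))
E
```

```text
(no output)
```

View pics/w1.png

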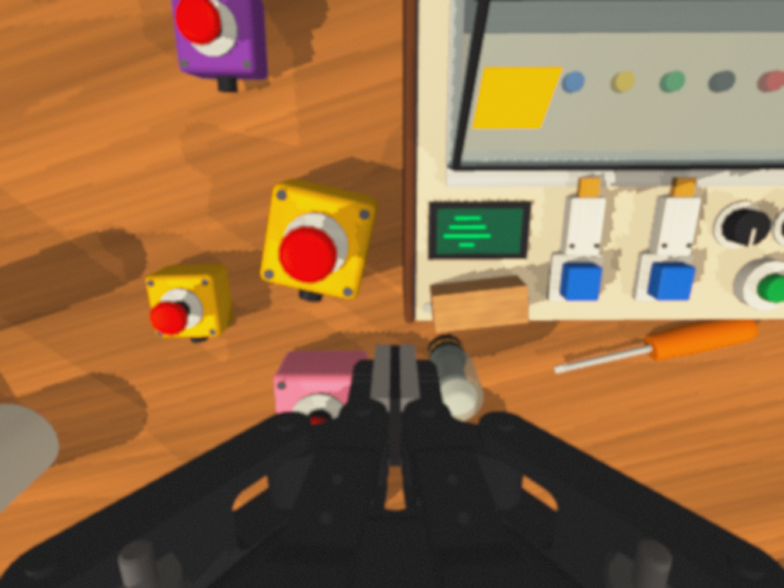

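The wrist view shows the red mushroom at (308,254), the blue latches at (581,281) and (672,281), and green at (775,289). The deck lines run parallel to the image rows, so the yaw is right.

```bash
python3 - <<'E'
from h import *
import pickle
s=pickle.load(open("w1.pkl","rb")); T=np.array(s["extrinsics"]); hsv=cv2.cvtColor(s["img"],cv2.COLOR_RGB2HSV)
def onz(u,v,z):
    o=T[:3,3]; r=T[:3,:3]@[(u-s["cx"])/s["fx"],(v-s["cy"])/s["fy"],1]; return o+r*(z-o[2])/r[2]
st=get_state(); Rt=R.from_euler("xyz",st["eef_rot"],degrees=True)
for n,x,y,r,lo,hi,z in [("L",415,201,22,(105,130,190),(125,255,255),97),("R",480,201,22,(105,130,190),(125,255,255),97),("red",220,181,30,(0,190,100),(6,255,255),90)]:
    m=cv2.inRange(hsv,lo,hi); k=np.zeros_like(m); k[y-r:y+r+1,x-r:x+r+1]=1
    v,u=np.nonzero(m*k); w=[]
    for uu,vv in zip(u,v):
        d=s["depth"][vv,uu]
        if d>0:
            p=pt(s,uu,vv,d)
            if abs(p[2]-z)<4: w.append(p)
    w=np.array(w); c=(w.min(0)+w.max(0))/2
    print(n,len(w),w.mean(0).round(1),"tool:",Rt.inv().apply(w.mean(0)-st["eef_pos"]).round(1), "ext(tool)",np.ptp(Rt.inv().apply(w),axis=0).round(1))
E
```

```text
L 485 [488.5  -7.1  97.1] tool: [-11.5 121.9 159.1] ext(tool) [20.6 20.7  3.6]
R 490 [472.  -64.6  97.1] tool: [-11.3 181.7 159.2] ext(tool) [21.  21.1  4.4]
red 1173 [555.  160.6  89.3] tool: [  6.  -57.7 166.6] ext(tool) [35.  35.9  6.5]
```

carry_out([
  {"dp": [3, -29, 0], "twist": [0, 0, 0]},
  {"dp": [3, -29, 0], "twist": [0, 0, 0]},
  {"dp": [0, 0, 40], "twist": [0, 0, 0]},
  {"dp": [0, 0, 40], "twist": [0, 0, 0]},
  {"dp": [0, 0, 40], "twist": [0, 0, 0]},
  {"dp": [0, 0, 10], "twist": [0, 0, 0]},
  {"dp": [0, 0, 0], "twist": [0, 0, 0]},
])

```text
clock: 3.65
eef_pos: [556.0, 161.4, 126.6]
eef_rot: [180.0, 0.0, -16.1]
wrist_force: [0.0, 0.3, 0.5]
gripper_width: -0.0
grasp_force: 0.0
```

carry_out([
  {"dp": [0, 0, 4], "twist": [0, 0, 0]},
  {"dp": [0, 0, 4], "twist": [0, 0, 0]},
  {"dp": [0, 0, 3], "twist": [0, 0, 0]},
  {"dp": [0, 0, 3], "twist": [0, 0, 0]},
  {"dp": [0, 0, 0], "twist": [0, 0, 0]},
])

```text
clock: 4.28
eef_pos: [556.1, 162.6, 112.5]
eef_rot: [-180.0, -0.0, -16.0]
wrist_force: [-0.3, 0.1, 1.4]
gripper_width: -0.2
grasp_force: 1.1
```

carry_out([
  {"dp": [0, 0, 2], "twist": [0, 0, 0]},
  {"dp": [0, 0, 2], "twist": [0, 0, 0]},
  {"dp": [0, 0, 2], "twist": [0, 0, 0]},
  {"dp": [0, 0, 0], "twist": [0, 0, 0]},
])

```text
clock: 4.78
eef_pos: [556.1, 162.6, 107.0]
eef_rot: [-180.0, -0.0, -16.0]
wrist_force: [-2.0, 0.3, 9.8]
gripper_width: -0.2
grasp_force: 5.0
```

carry_out([
  {"dp": [0, 0, 1], "twist": [0, 0, 0]},
  {"dp": [0, 0, 1], "twist": [0, 0, 0]},
  {"dp": [0, 0, 0], "twist": [0, 0, 0]},
])

```text
clock: 5.15
eef_pos: [556.1, 162.6, 106.8]
eef_rot: [-179.9, -0.0, -16.0]
wrist_force: [-5.5, -1.9, 25.2]
gripper_width: -0.2
grasp_force: 12.3
```

Force rose to 25 N with no further motion, so the button has bottomed. Next I retreat, move over the latches and set the finger spacing.

carry_out([
  {"dp": [0, 0, -20], "twist": [0, 0, 0]},
  {"dp": [0, 0, -40], "twist": [0, 0, 0]},
  {"dp": [0, 0, -40], "twist": [0, 0, 0]},
  {"dp": [-4.5, 53, 0], "twist": [0, 0, 0]},
  {"dp": [-4.5, 53, 0], "twist": [0, 0, 0]},
  {"dp": [-4.5, 53, 0], "twist": [0, 0, 0]},
  {"dp": [-4.5, 53, 0], "twist": [0, 0, 0]},
])

```text
clock: 6.02
eef_pos: [479.0, -37.9, 203.9]
eef_rot: [180.0, 0.0, -16.0]
wrist_force: [1.1, -0.4, 0.8]
gripper_width: 0.4
grasp_force: 0.0
```

carry_out([
  {"dp": [0, 0, 0], "twist": [0, 0, 0]},
  {"dp": [0, 0, 0], "twist": [0, 0, 0]},
  {"dp": [0, 0, 0], "twist": [0, 0, 0]},
  {"dp": [0, 0, 0], "twist": [0, 0, 0]},
], fingers=0.54)

```text
clock: 6.52
eef_pos: [480.4, -35.1, 204.1]
eef_rot: [-180.0, 0.0, -15.9]
wrist_force: [-0.5, -0.5, -0.1]
gripper_width: 45.9
grasp_force: 0.0
```

```bash
python3 - <<'E'
from h import *
import pickle
s=snapshot("wrist"); save(s,"w2",k=1.4); pickle.dump(s,open("w2.pkl","wb"))
t=snapshot("top"); pickle.dump(t,open("t2.pkl","wb"))
st=get_state(); Rt=R.from_euler("xyz",st["eef_rot"],degrees=True); hsv=cv2.cvtColor(s["img"],cv2.COLOR_RGB2HSV)
m=cv2.inRange(hsv,(105,130,190),(125,255,255)); n,l,stt,c=cv2.connectedComponentsWithStats(m)
for i in range(1,n):
    if stt[i,4]>100:
        u,v=c[i]; p=pt(s,u,v); print(c[i],stt[i,4],p.round(1),Rt.inv().apply(p-st["eef_pos"]).round(1))
p=pt(t,230,218); print("red",p, pt(t,231,219))
E
```

```text
[503.26724138 176.24137931] 116 [ 431.4 -239.1   26.5] [  8.9 209.2 177.7]
[242.74743025 208.88546256] 681 [488.2  -7.4  97.5] [ -0.  -29.2 106.7]
[323.41964286 208.5952381 ] 672 [472.  -65.   97.1] [1.000e-01 3.060e+01 1.071e+02]
red [552.82717113 160.27216046  82.01860469] [549.86653828 157.25801689  82.34568724]
```

View pics/w2.png

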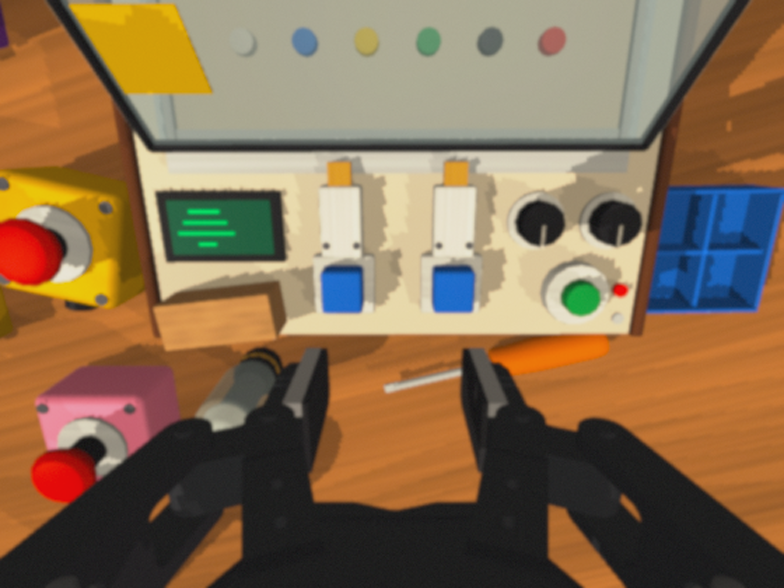

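Red now measures 82 mm high, so it is fully in. The latches at (343,289) and (453,289) are centred within 1 mm of the tool's y axis. I'll check the fingertip positions from depth.

```bash
python3 - <<'E'
from h import *
import pickle
s=pickle.load(open("w2.pkl","rb")); st=get_state(); Rt=R.from_euler("xyz",st["eef_rot"],degrees=True)
D=s["depth"]
for rng in [(205,240),(326,355)]:
  q=[]
  for v in range(246,300):
    for u in range(*rng):
      if D[v,u]>0:
        p=Rt.inv().apply(pt(s,u,v,D[v,u])-st["eef_pos"])
        if p[2]<40: q.append(p)
  q=np.array(q); print(q.min(0).round(1),q.max(0).round(1)); e=q[q[:,2]>q[:,2].max()-4]; print(" tip y",e[:,1].min(),e[:,1].max(),"x",e[:,0].min(),e[:,0].max())
E
```

```text
[-11.1 -35.6 -24.7] [ 12.4 -23.2  23.3]
 tip y -23.719570286262524 -23.201641519382097 x -10.003966070835032 9.000111767243528
[-11.9  22.3 -24.7] [12.2 33.3 23.5]
 tip y 22.464645416183615 22.87639432324569 x -9.53650177231509 9.411313560515653
```

carry_out([
  {"dp": [0, 0.7, 38], "twist": [0, 0, 0]},
  {"dp": [0, 0, 38], "twist": [0, 0, 0]},
  {"dp": [0, 0, 4], "twist": [0, 0, 0]},
  {"dp": [0, 0, 4], "twist": [0, 0, 0]},
  {"dp": [0, 0, 4], "twist": [0, 0, 0]},
  {"dp": [0, 0, 2], "twist": [0, 0, 0]},
  {"dp": [0, 0, 2], "twist": [0, 0, 0]},
])

```text
clock: 7.5
eef_pos: [480.7, -37.0, 113.5]
eef_rot: [-180.0, -0.1, -16.0]
wrist_force: [-1.6, 0.0, 6.7]
gripper_width: 46.4
grasp_force: 3.3
```

carry_out([
  {"dp": [0, 0, 1.5], "twist": [0, 0, 0]},
  {"dp": [0, 0, 1], "twist": [0, 0, 0]},
  {"dp": [0, 0, 0], "twist": [0, 0, 0]},
])

```text
clock: 7.88
eef_pos: [480.7, -37.0, 111.6]
eef_rot: [-179.9, -0.2, -16.0]
wrist_force: [-1.7, 0.2, 12.0]
gripper_width: 45.9
grasp_force: 6.2
```

carry_out([
  {"dp": [0, 0, 0.7], "twist": [0, 0, 0]},
  {"dp": [0, 0, 0], "twist": [0, 0, 0]},
  {"dp": [0, 0, 0], "twist": [0, 0, 0]},
  {"dp": [0, 0, 0], "twist": [0, 0, 0]},
  {"dp": [0, 0, 0], "twist": [0, 0, 0]},
  {"dp": [0, 0, 0], "twist": [0, 0, 0]},
  {"dp": [0, 0, 0], "twist": [0, 0, 0]},
  {"dp": [0, 0, 0], "twist": [0, 0, 0]},
])

```text
clock: 8.88
eef_pos: [480.8, -37.0, 111.5]
eef_rot: [-179.9, -0.2, -16.0]
wrist_force: [-4.0, 0.3, 18.9]
gripper_width: 46.1
grasp_force: 9.8
```

carry_out([
  {"dp": [0, 0, 0], "twist": [0, 0, 0]},
  {"dp": [0, 0, 0], "twist": [0, 0, 0]},
  {"dp": [0, 0, 0], "twist": [0, 0, 0]},
  {"dp": [0, 0, 0], "twist": [0, 0, 0]},
  {"dp": [0, 0, 0], "twist": [0, 0, 0]},
  {"dp": [0, 0, 0], "twist": [0, 0, 0]},
  {"dp": [0, 0, 0], "twist": [0, 0, 0]},
  {"dp": [0, 0, 0], "twist": [0, 0, 0]},
])

```text
clock: 9.88
eef_pos: [480.7, -37.0, 111.5]
eef_rot: [-179.9, -0.2, -16.0]
wrist_force: [-4.4, 0.8, 19.7]
gripper_width: 46.2
grasp_force: 9.8
```

```bash
python3 - <<'E'
from h import *
s=snapshot("scene"); save(s,"s2",(180,120,380,270),4)
E
```

```text
(no output)
```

View pics/s2.png

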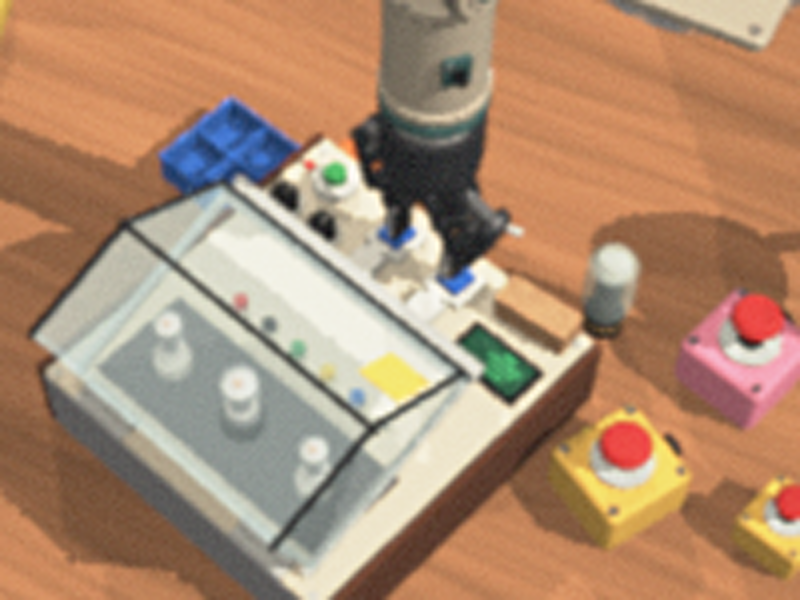

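The hood is rising, with its front flange running from (235,180) to (475,375), lifted off the deck. Both fingertips are on the latches. I'll hold longer to be sure of the 5 cm.

carry_out([
  {"dp": [0, 0, 0], "twist": [0, 0, 0]},
  {"dp": [0, 0, 0], "twist": [0, 0, 0]},
  {"dp": [0, 0, 0], "twist": [0, 0, 0]},
  {"dp": [0, 0, 0], "twist": [0, 0, 0]},
  {"dp": [0, 0, 0], "twist": [0, 0, 0]},
  {"dp": [0, 0, 0], "twist": [0, 0, 0]},
  {"dp": [0, 0, 0], "twist": [0, 0, 0]},
  {"dp": [0, 0, 0], "twist": [0, 0, 0]},
])

```text
clock: 10.92
eef_pos: [480.7, -37.0, 111.5]
eef_rot: [-179.9, -0.2, -16.0]
wrist_force: [-2.4, 0.4, 19.0]
gripper_width: 46.5
grasp_force: 9.8
```

carry_out([
  {"dp": [0, 0, 0], "twist": [0, 0, 0]},
  {"dp": [0, 0, 0], "twist": [0, 0, 0]},
  {"dp": [0, 0, 0], "twist": [0, 0, 0]},
  {"dp": [0, 0, 0], "twist": [0, 0, 0]},
  {"dp": [0, 0, 0], "twist": [0, 0, 0]},
  {"dp": [0, 0, 0], "twist": [0, 0, 0]},
])

```text
clock: 11.68
eef_pos: [480.7, -37.0, 111.5]
eef_rot: [-179.9, -0.2, -16.0]
wrist_force: [-3.5, 1.0, 18.6]
gripper_width: 46.3
grasp_force: 9.8
```

```bash
python3 - <<'E'
from h import *
s=snapshot("scene"); save(s,"s3",(180,120,380,270),4)
E
```

```text
(no output)
```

View pics/s3.png

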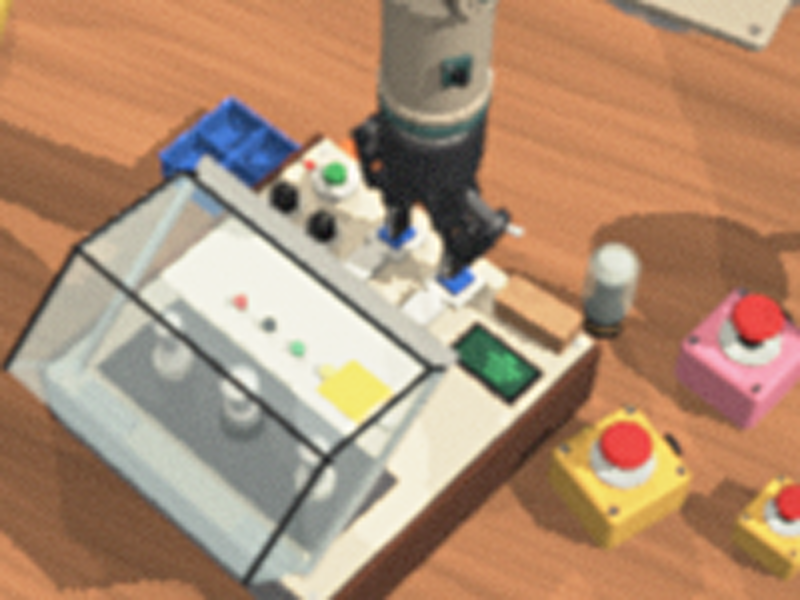

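The hood has been held open for 4.2 s and the flange is well above 5 cm (it now runs from (200,165) to (445,360)). Releasing straight up, then back.

carry_out([
  {"dp": [0, 0, -20], "twist": [0, 0, 0]},
  {"dp": [0, 0, -30], "twist": [0, 0, 0]},
  {"dp": [-15, 0, -30], "twist": [0, 0, 0]},
  {"dp": [-20, 0, -30], "twist": [0, 0, 0]},
  {"dp": [-15, 0, -30], "twist": [0, 0, 0]},
  {"dp": [0, 0, 0], "twist": [0, 0, 0]},
  {"dp": [0, 0, 0], "twist": [0, 0, 0]},
  {"dp": [0, 0, 0], "twist": [0, 0, 0]},
])

```text
clock: 12.72
eef_pos: [431.8, -23.4, 248.4]
eef_rot: [180.0, 0.1, -16.0]
wrist_force: [-0.1, 0.4, -0.1]
gripper_width: 46.2
grasp_force: 0.0
```

carry_out([
  {"dp": [0, 0, 0], "twist": [0, 0, 0]},
  {"dp": [0, 0, 0], "twist": [0, 0, 0]},
  {"dp": [0, 0, 0], "twist": [0, 0, 0]},
  {"dp": [0, 0, 0], "twist": [0, 0, 0]},
  {"dp": [0, 0, 0], "twist": [0, 0, 0]},
  {"dp": [0, 0, 0], "twist": [0, 0, 0]},
  {"dp": [0, 0, 0], "twist": [0, 0, 0]},
  {"dp": [0, 0, 0], "twist": [0, 0, 0]},
])

```text
clock: 13.72
eef_pos: [431.8, -23.2, 249.1]
eef_rot: [-180.0, -0.0, -16.0]
wrist_force: [0.7, -0.0, -0.4]
gripper_width: 46.0
grasp_force: 0.0
```

carry_out([
  {"dp": [0, 0, 0], "twist": [0, 0, 0]},
  {"dp": [0, 0, 0], "twist": [0, 0, 0]},
  {"dp": [0, 0, 0], "twist": [0, 0, 0]},
  {"dp": [0, 0, 0], "twist": [0, 0, 0]},
  {"dp": [0, 0, 0], "twist": [0, 0, 0]},
  {"dp": [0, 0, 0], "twist": [0, 0, 0]},
  {"dp": [0, 0, 0], "twist": [0, 0, 0]},
  {"dp": [0, 0, 0], "twist": [0, 0, 0]},
])

```text
clock: 14.72
eef_pos: [431.8, -23.2, 249.1]
eef_rot: [-180.0, -0.0, -16.0]
wrist_force: [0.8, -0.3, -0.3]
gripper_width: 46.1
grasp_force: 0.0
```

carry_out([
  {"dp": [0, 0, 0], "twist": [0, 0, 0]},
  {"dp": [0, 0, 0], "twist": [0, 0, 0]},
  {"dp": [0, 0, 0], "twist": [0, 0, 0]},
  {"dp": [0, 0, 0], "twist": [0, 0, 0]},
  {"dp": [0, 0, 0], "twist": [0, 0, 0]},
  {"dp": [0, 0, 0], "twist": [0, 0, 0]},
  {"dp": [0, 0, 0], "twist": [0, 0, 0]},
  {"dp": [0, 0, 0], "twist": [0, 0, 0]},
])

```text
clock: 15.72
eef_pos: [431.8, -23.2, 249.1]
eef_rot: [-180.0, -0.0, -16.0]
wrist_force: [0.4, 0.7, 0.4]
gripper_width: 46.2
grasp_force: 0.0
```

carry_out([
  {"dp": [0, 0, 0], "twist": [0, 0, 0]},
  {"dp": [0, 0, 0], "twist": [0, 0, 0]},
  {"dp": [0, 0, 0], "twist": [0, 0, 0]},
  {"dp": [0, 0, 0], "twist": [0, 0, 0]},
  {"dp": [0, 0, 0], "twist": [0, 0, 0]},
  {"dp": [0, 0, 0], "twist": [0, 0, 0]},
  {"dp": [0, 0, 0], "twist": [0, 0, 0]},
  {"dp": [0, 0, 0], "twist": [0, 0, 0]},
])

```text
clock: 16.73
eef_pos: [431.8, -23.2, 249.1]
eef_rot: [-180.0, -0.0, -16.0]
wrist_force: [-0.3, -0.2, 0.1]
gripper_width: 46.3
grasp_force: 0.0
```

carry_out([
  {"dp": [0, 0, 0], "twist": [0, 0, 0]},
  {"dp": [0, 0, 0], "twist": [0, 0, 0]},
  {"dp": [0, 0, 0], "twist": [0, 0, 0]},
  {"dp": [0, 0, 0], "twist": [0, 0, 0]},
  {"dp": [0, 0, 0], "twist": [0, 0, 0]},
  {"dp": [0, 0, 0], "twist": [0, 0, 0]},
  {"dp": [0, 0, 0], "twist": [0, 0, 0]},
  {"dp": [0, 0, 0], "twist": [0, 0, 0]},
])

```text
clock: 17.73
eef_pos: [431.8, -23.3, 249.1]
eef_rot: [-180.0, -0.0, -16.0]
wrist_force: [-0.2, 0.6, 1.0]
gripper_width: 46.4
grasp_force: 0.0
```

carry_out([
  {"dp": [0, 0, 0], "twist": [0, 0, 0]},
  {"dp": [0, 0, 0], "twist": [0, 0, 0]},
  {"dp": [0, 0, 0], "twist": [0, 0, 0]},
  {"dp": [0, 0, 0], "twist": [0, 0, 0]},
  {"dp": [0, 0, 0], "twist": [0, 0, 0]},
  {"dp": [0, 0, 0], "twist": [0, 0, 0]},
  {"dp": [0, 0, 0], "twist": [0, 0, 0]},
  {"dp": [0, 0, 0], "twist": [0, 0, 0]},
])

```text
clock: 18.73
eef_pos: [431.8, -23.2, 249.1]
eef_rot: [-180.0, -0.0, -16.0]
wrist_force: [-0.4, -0.2, 0.6]
gripper_width: 46.1
grasp_force: 0.0
```

```bash
python3 - <<'E'
from h import *
s=snapshot("scene"); save(s,"s4",(160,90,400,270),3.3)
E
```

```text
(no output)
```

View pics/s4.png

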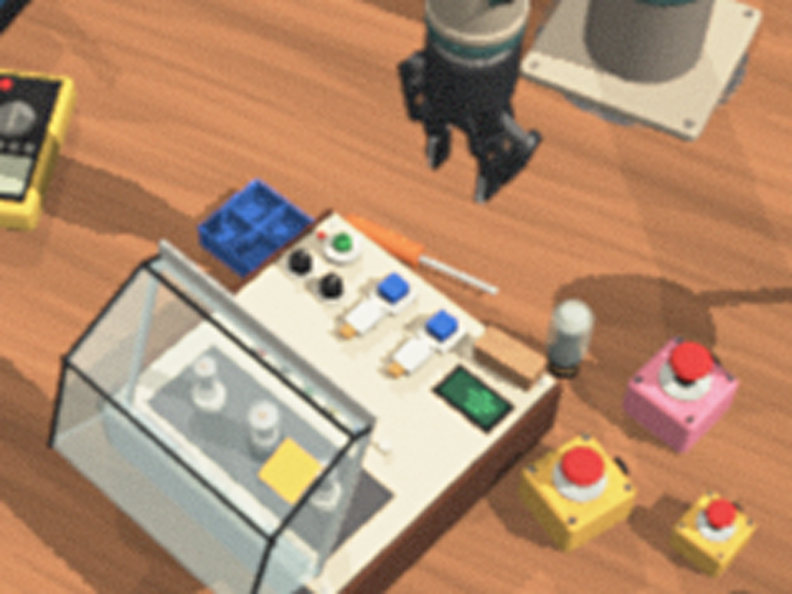

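Both latches are back up and nothing else has moved. The hood flange runs from (165,245) to (370,425). I'll measure its height (255 mm expected when fully open).

```bash
python3 - <<'E'
from h import *
s=snapshot("scene")
for x,y in [(265,330),(200,275),(330,388)]:
    u,v=160+x/3.3,90+y/3.3
    for dv in(-2,0,2): print(pt(s,u,v+dv).round(0),end=" ")
    print()
E
```

```text
[655. -86. 255.] [659. -84. 252.] [661. -83. 246.] 
[ 485. -272.    1.] [ 638. -155.  254.] [ 641. -154.  248.] 
[677. -16. 253.] [680. -15. 248.] [683. -14. 243.]
```

carry_out([
  {"dp": [0, 0, 0], "twist": [0, 0, 0]},
  {"dp": [0, 0, 0], "twist": [0, 0, 0]},
  {"dp": [0, 0, 0], "twist": [0, 0, 0]},
  {"dp": [0, 0, 0], "twist": [0, 0, 0]},
  {"dp": [0, 0, 0], "twist": [0, 0, 0]},
  {"dp": [0, 0, 0], "twist": [0, 0, 0]},
  {"dp": [0, 0, 0], "twist": [0, 0, 0]},
  {"dp": [0, 0, 0], "twist": [0, 0, 0]},
])

```text
clock: 19.82
eef_pos: [431.8, -23.3, 249.1]
eef_rot: [180.0, 0.0, -16.0]
wrist_force: [0.6, -0.5, 0.7]
gripper_width: 46.4
grasp_force: 0.0
```

carry_out([
  {"dp": [0, 0, 0], "twist": [0, 0, 0]},
  {"dp": [0, 0, 0], "twist": [0, 0, 0]},
  {"dp": [0, 0, 0], "twist": [0, 0, 0]},
  {"dp": [0, 0, 0], "twist": [0, 0, 0]},
  {"dp": [0, 0, 0], "twist": [0, 0, 0]},
  {"dp": [0, 0, 0], "twist": [0, 0, 0]},
  {"dp": [0, 0, 0], "twist": [0, 0, 0]},
  {"dp": [0, 0, 0], "twist": [0, 0, 0]},
])

```text
clock: 20.82
eef_pos: [431.8, -23.2, 249.1]
eef_rot: [-180.0, -0.0, -16.0]
wrist_force: [0.0, -0.1, -0.7]
gripper_width: 46.3
grasp_force: 0.0
```

```bash
python3 - <<'E'
from h import *
s=snapshot("scene")
for x,y in [(265,330),(200,275),(330,388)]:
    u,v=160+x/3.3,90+y/3.3
    for dv in(-2,0,2): print(pt(s,u,v+dv).round(0),end=" ")
    print()
E
```

```text
[653. -87. 251.] [660. -83. 253.] [662. -83. 247.] 
[ 485. -272.    1.] [ 638. -155.  253.] [ 641. -154.  248.] 
[677. -16. 252.] [680. -15. 248.] [683. -14. 244.]
```

The edge is at 255 mm and steady, so the hood is fully open.

```bash
python3 -c "
from plant import *
print(finish_job())"
```

```text
the job is handed in; nothing more can be done
None
```

The job is done and handed in at about 21 s: the red HT-off button is fully in and staying down, both latches were pressed together and released, and the hood swung fully open by itself, with the green button and the loose items left as they were.

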